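# Pin the tin clamp shut

## Task

Lift the small jar out of the gap of the open tin clamp and stand it in the shallow tray; then swing the clamp shut around the paint tin, take the locking pin from its stand and push it down through the aligned holes until its flange sits on the clamp. Finish holding: squeeze the clamp's two ears together between the fingers and keep squeezing when the program ends. Keep the jar and the paint tin upright, and leave the bottle and the wide tin alone.

Things in the scene. Friction and masses are not known exactly. Their poses are not given: they have to be found in the camera images.
- clamp: Steel base plate, fixed, 12 mm thick, of an aluminium split-ring clamp. Origin: on the bench under the ring's centre; z up; -x points roughly at the robot. Plate: x -58 to 102, y +-75 mm; a 56 mm wide tongue out to x -110. Ring: outer radius 47, top at 52 mm. Pin hole at x -85, ears at x -145 (over bare bench), upright hinge at x +70. Fixed half on the +y side, swinging half on -y.
- swing_half (a joint): Opening angle (rad) of the swinging half about the upright hinge. 0 = shut against its stop, with all the pin holes in line; it grows as the half swings out to the clamp's -y side, up to 1.2; starts about 0.8 to 1.0. It stays where it is left: stiff hinge, 0.25 N m, so about 1.2 N at the ear moves it.
- hinge_axis (a point): Point on the upright hinge axis, 52 mm above the bench, at x = +70 mm, y = 0 in the clamp's frame.
- pin_hole (a point): Centre of the hole's mouth in the upper eye's top face, 52 mm above the bench (clamp x -85, y 0). Upright hole, 15 mm wide. Fixed half: upper eye 40 to 52 mm and lower eye 12 to 26 mm above the bench; the swinging half's eye (27 to 39 mm) swings in between, its hole in line when the joint is at 0. Eyes: 40 mm along x, 36 mm along y.
- fixed_ear (a point): Upright aluminium plate of the fixed half, 40 mm long (clamp's x), 12 mm thick (y), reaching from 20 to 82 mm above the bench. Origin: its centre, 51 mm above the bench, at clamp frame x = -145, y = +9 mm; axes as the clamp's. Does not move.
- swing_ear (a point): The same plate on the swinging half, 215 mm from the hinge axis. Origin: its centre; axes turn with the half and match the clamp's when shut. Shut, it is at clamp x -145, y -9 mm: the two ears measure 30 mm over their outer faces, with a 6 mm gap between. Push its outer face (own -y side) to close the half.
- paint_tin: Round steel tin, 72 mm across and 75 mm high, standing loose on the base plate in the middle of the ring (3 mm play all round when shut), top 87 mm above the bench. Origin: centre of its underside.
- jar: Small white closed plastic jar, 40 mm across, 60 mm high, standing on the bench in the gap between the ears, where it blocks the swinging half. Origin: centre of its underside; 0.1 kg or so.
- tray: Shallow black plastic tray, 130 by 130 mm, rim 14 mm high, walls and floor 5 mm thick, fixed. Origin: centre of its underside on the bench. It stands at the far left or far right; the pin stand is on the other side.
- pin_stand: Plywood block 60 by 60 mm, 42 mm high, fixed, with a 15 mm upright hole in the middle of its top in which the pin stands. Origin: centre of its underside.
- pin: Steel locking pin, 0.09 kg, upright in the stand. Origin: its tip; z up its axis. From the tip: shaft 12 mm thick, 36 mm long, tapered over the first 6 mm; flange 26 mm across, 4 mm thick (36 to 40 mm up); round grip 16 mm thick up to 76 mm. In the stand the flange rests on the block: tip 6 mm above the bench, grip from 46 to 82 mm.
- pin_flange (a point): Centre of the underside of the pin's flange, 36 mm above its tip; fully home it sits at the mouth of the pin hole.
- squeeze_bottle: White squeeze bottle, 64 mm across, 170 mm high, beyond the work to one side. Leave alone. Origin: centre of its underside.
- wide_tin: Bare metal tin, 100 mm across, 100 mm high, beyond the work to one side. Leave alone. Origin: centre of its underside.
Mind the look-alikes: they are no part of the job. Of the things shaped like the pin, the steel one is meant.

How it is judged:
On the way, in this order (a step that is already met when the one before it is completed fails the run):
1. the jar stands upright in the tray, let go (horizontal distance between jar and tray below 0.06 m and height (world z) of jar below 0.012 m and angle between jar's own z axis and vertical below 0.15 rad and contact force between the fingers and jar below 0.1 N), for 0.2 s.
2. the swinging half is shut, no pin in yet (value of joint swing_half below 0.035 rad and horizontal distance between pin and pin_hole above 0.03 m), for 0.1 s.
3. the pin is fully home through the eyes of the shut clamp (horizontal distance between pin_flange and pin_hole below 0.004 m and z of pin_flange in the frame of clamp between 0.049 and 0.0545 m and angle between the z axis of pin and the z axis of clamp, either way round below 0.1 rad and value of joint swing_half below 0.035 rad), for 0.2 s.
At the end, for the whole second after the job is handed in: Jar upright in the tray, let go; clamp shut within 0.015 rad; pin upright through the eyes, flange within 2.5 mm of the upper eye, let go; paint tin upright in the ring; fingers squeezing both ears, each with more than 5 N (all of step 1 and horizontal distance between pin_flange and pin_hole below 0.004 m and z of pin_flange in the frame of clamp between 0.049 and 0.0545 m and angle between the z axis of pin and the z axis of clamp, either way round below 0.1 rad and value of joint swing_half below 0.015 rad and contact force between the fingers and swing_ear_plate above 5 N and contact force between the fingers and fixed_ear_plate above 5 N and contact force between the fingers and pin below 0.1 N and horizontal distance between paint_tin and clamp below 0.012 m and angle between paint_tin's own z axis and vertical below 0.1 rad); the arm keeps its last pose, push and grip.
It fails at once if a bystander was disturbed (distance of any of squeeze_bottle, wide_tin from where it was at the start of the episode above 0.02 m).
It fails at once if the jar or the paint tin was tipped over (angle between jar's own z axis and vertical above 0.6 rad or angle between paint_tin's own z axis and vertical above 0.4 rad).
It also fails if it takes over 72 s, if anything falls off the work surface, if the arm or the gripper's body presses on something with over 40 N, if the wrist force passes 120 N, or if a joint passes its speed limit or range.

## Robot

A 6-joint arm with a two-finger parallel gripper is mounted at the origin on the work surface. World frame = base frame: x ahead of the robot, y to its left, z up, the work surface at z = 0. Lengths are in m, angles in rad, forces in N, time in s.
With the tool pointing down it reaches from about 0.375 to 0.9 m from the base axis. Payload 3.1 kg.
Tool frame: the origin (TCP) lies at the centre of the arm's flange, where the gripper is bolted on; the fingertips stand tip_reach ahead of it and the grasp point (between the pads) lies 164 mm ahead of it (tip_reach is the distance from the TCP to the fingertips, in m); z points along the fingers, y is the direction in which the jaws open and shut (so a half turn about z gives the same grasp; the last joint's range is limited). The gripper opens to 87 mm and grips with 3 to 60 N. Pads are 19 mm wide; open, the fingers measure 117 mm over their backs; the gripper's body (75 mm by 190 mm) begins 51 mm behind the grasp point.
Start: joints at [0.932, 0.527, 1.433, -0, 1.181, -0.178], TCP at [0.277, 0.56, 0.405] pointing down, gripper open.
Joint ranges: [-3.08, 3.08], [-0.75, 2.2], [0.22, 2.44], [-1.43, 4.57], [0, 2.65], [-2.85, 2.85]. Speed limits (rad/s): [2.79, 2.79, 3.14, 3.14, 3.14, 3.14].

## Interface

Orientations are given as a unit quaternion [x, y, z, w].
In Python, from rig import get_obs, camera, hand_in, tip_reach gives the robot as it stands. The module is installed in compiled form; this text tells all that it offers.
- The arm moves only by the tool servo_tool, never from a script. Its argument "steps" is one flat list of numbers, 5 for each row, row after row: the finger opening in m, from 0 to 0.087, then the shift along the tool's x, y, z in m, then the turn about the tool's z in rad. A call has 1 to 12 rows; each row is the pose to reach, as a shift and turn from the pose commanded when the call began, along the tool's axes at that moment; what a row does not reach only later rows make up. A row lasts 1/8 s, in which the tool goes at most 62.5 mm and 10.7 degrees, less where a joint would pass 70% of its speed; a pose out of reach is approached as far as the arm can. A call with a gripper value outside its range is refused whole. The fingers move at their own pace and stop on an object; "force" is the grip in N (left out, the last holds). Time passes only in rows, so rows that repeat a pose let the fingers close. It gives the time, the measured TCP pose, the force and the opening at its end, in the units of the state.
- get_obs(): the state, without advancing time (a new reading comes with each control period).
- camera(name): name is "scene" or "top" or "wrist"; returns a dict with "pixels" (384x512x3 uint8, blue, green, red), "vertical_fov" (degrees; the focal length in pixels is half the picture's height over the tangent of half this angle, whatever the lens; pixels are square), "cx", "cy" (the principal point, pixels), "T" (4x4, takes a point from camera to world coordinates). Camera axes: x right, y up, looking along -z (the intrinsics and any distortion apply to the point x, -y, -z); pixel columns grow to the right and rows downward; lengths in m; the calibration is good to about 2 mm. The wrist camera is an equidistant fisheye: a pixel r from the principal point sees the ray r / f radians off the axis. A picture is of the moment at which its call begins. There is no depth.
- hand_in(): hands the job in, once; it reports no verdict.
The state is a dict: "time": time; "q": joint angles; "joint_velocities": joint speeds; "joint_torque": joint torques, N m; "position": TCP position; "tool_rot": TCP orientation; "ft_force": force on the tool from outside, world axes, zero at the start; "moment": the same for the moment, N m; "grip_width": finger opening in m.
Only numpy, scipy, OpenCV 4.12 (cv2) and the standard library are available. Lean on these libraries where they do the work, as an engineer would, in place of code of your own. Each camera call takes 0.05 s, during which the arm holds its last target.

## Working session

There is one attempt and no reset: what is moved stays moved. The work goes in short steps, Python scripts to look and compute and a tool call to move; the robot and the scene stay as the last step left them, time stands still between calls to the robot, and variables do not carry over. Pictures are saved under pics/ and viewed, and the job is handed in when it is done.

Besides the shell and the picture viewer there is one more tool, called as name(argument=value, ...), one argument or row to a line, values as JSON. servo_tool: Moves the arm, as the interface text tells. Its arguments: {"type":"object","properties":{"steps":{"type":"array"},"force":{"type":"number"}},"required":["steps"]}

```bash
mkdir -p pics
cat > h.py <<'E'
import numpy as np, cv2
from rig import get_obs, camera, hand_in, tip_reach
def snap(n,f):
    c=camera(n); cv2.imwrite('pics/'+f+'.png',c['pixels']); np.save('pics/'+f+'.npy',c,allow_pickle=True); return c
def load(f): return np.load('pics/'+f+'.npy',allow_pickle=True).item()
def ray(c,u,v,fish=False):
    H=c['pixels'].shape[0]; f=H/2/np.tan(np.radians(c['vertical_fov']/2))
    x=(u-c['cx'])/f; y=(v-c['cy'])/f
    if fish:
        r=np.hypot(x,y); s=np.sin(r)/r if r>1e-9 else 1; d=np.array([x*s,-y*s,-np.cos(r)])
    else: d=np.array([x,-y,-1.])
    T=np.array(c['T']); return T[:3,3], T[:3,:3]@d
def onz(c,u,v,z,fish=False):
    o,d=ray(c,u,v,fish); return o+d*(z-o[2])/d[2]
def proj(c,p,fish=False):
    T=np.array(c['T']); q=T[:3,:3].T@(np.array(p)-T[:3,3]); H=c['pixels'].shape[0]; f=H/2/np.tan(np.radians(c['vertical_fov']/2))
    x,y,z=q[0],-q[1],-q[2]
    if fish:
        r=np.hypot(x,y); t=np.arctan2(r,z); return c['cx']+f*t*x/r, c['cy']+f*t*y/r
    return c['cx']+f*x/z, c['cy']+f*y/z
E
python3 - <<'E'
from h import *
print({k:v for k,v in get_obs().items()}, tip_reach)
for n in ['scene','top','wrist']:
    c=snap(n,n+'0'); print(n,c['vertical_fov'],c['cx'],c['cy'],c.keys()); print(np.round(c['T'],3))
E
```

```text
{'time': 0.0, 'q': array([ 9.32496080e-01,  5.28493299e-01,  1.43389067e+00, -4.79009202e-07,
        1.18136997e+00, -1.78488234e-01]), 'joint_velocities': array([-0.00160759, -0.00176099,  0.00020506, -0.00049135,  0.00022166,
       -0.00102895]), 'joint_torque': array([-1.31009187e-05, -4.40034413e+01, -1.76597017e+01,  6.32761046e-02,
        5.81085496e-02, -1.56963183e-04]), 'position': array([0.27712749, 0.55982921, 0.40375823]), 'tool_rot': array([ 2.27885782e-01,  9.73687271e-01, -9.91855568e-04, -4.28957833e-04]), 'ft_force': array([ 1.17064665, -0.32368031, -0.25789328]), 'moment': array([-0.03399766,  0.03051671,  0.04729455]), 'grip_width': 0.08698310944293314} 0.1822
scene 49.90470168026462 261.0215026620061 193.71118295787468 dict_keys(['pixels', 'vertical_fov', 'cx', 'cy', 'T'])
[[ 0.818 -0.304  0.488  1.128]
 [ 0.575  0.459 -0.678 -0.814]
 [-0.018  0.835  0.55   0.681]
 [ 0.     0.     0.     1.   ]]
top 50.91988609327472 258.10259065007335 196.89113560337904 dict_keys(['pixels', 'vertical_fov', 'cx', 'cy', 'T'])
[[ 7.00e-03  9.95e-01 -9.80e-02  4.79e-01]
 [-1.00e+00  7.00e-03 -1.00e-03 -5.90e-02]
 [-1.00e-03  9.80e-02  9.95e-01  1.02e+00]
 [ 0.00e+00  0.00e+00  0.00e+00  1.00e+00]]
wrist 65.70646984690485 254.47421217072161 191.28249471179916 dict_keys(['pixels', 'vertical_fov', 'cx', 'cy', 'T'])
[[ 0.444 -0.858 -0.259  0.205]
 [ 0.896  0.424  0.13   0.595]
 [-0.002 -0.29   0.957  0.383]
 [ 0.     0.     0.     1.   ]]
```

View pics/top0.png

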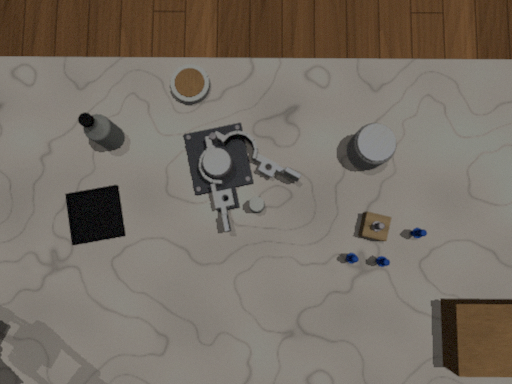

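View pics/scene0.png

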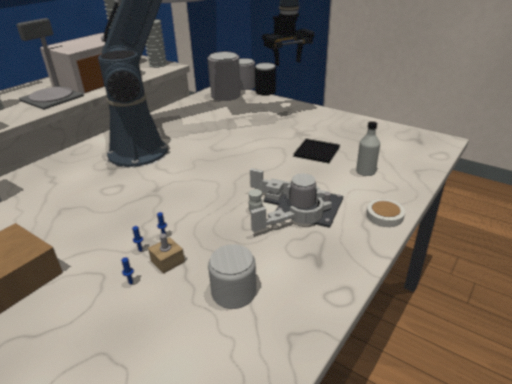

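View pics/wrist0.png

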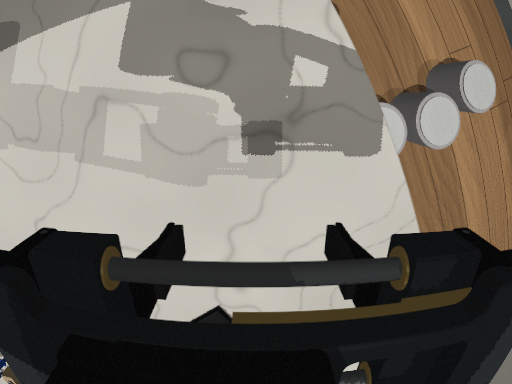

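The top view shows the tray at (95,215), the clamp with the tin at (217,165) and a small white jar at (257,204). It also shows the pin stand at (377,226), the bottle at (100,130) and the wide tin at (374,145).

Possible mix-ups:
- **Pin:** blue pins at (418,233), (382,262) and (351,258), against the steel one in the stand at (377,226).
- **Jar:** the dish at (190,85), against the white jar at (257,204).

I'll check both choices in a close crop.

Run:
```python
from h import *
a=load('top0')['pixels']; s=load('scene0')['pixels']
x=cv2.resize(a[110:245,175:310],(560,560),interpolation=cv2.INTER_CUBIC)
cv2.imwrite('pics/c1.png',x)
y=cv2.resize(a[205:275,340:440],(560,392),interpolation=cv2.INTER_CUBIC)
z=cv2.resize(s[165:240,235:350],(613,400),interpolation=cv2.INTER_CUBIC)
cv2.imwrite('pics/c2.png',y); cv2.imwrite('pics/c3.png',z)
```

```text
(no output)
```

View pics/c1.png

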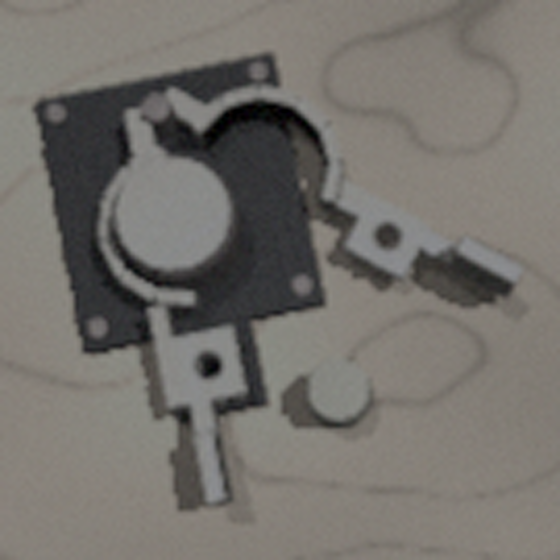

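View pics/c2.png

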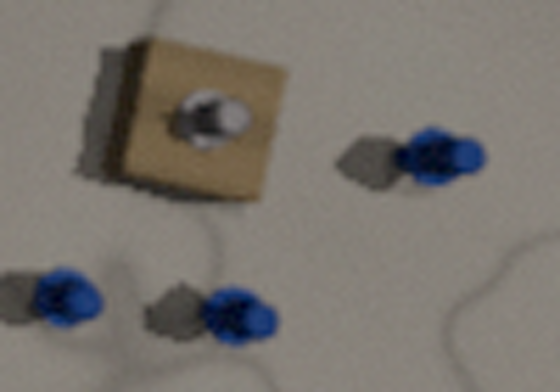

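View pics/c3.png

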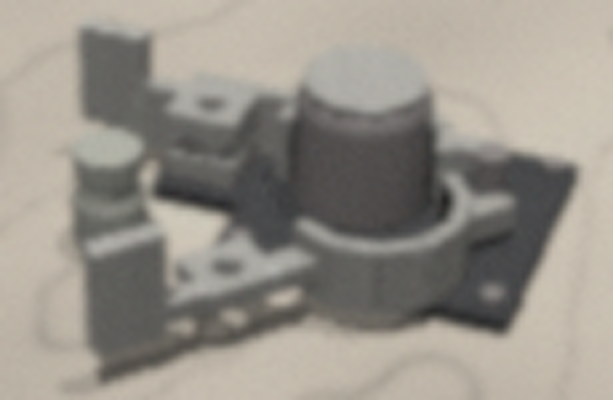

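Run:
```python
from h import *
c=load('top0'); 
def p1(x,y): return 175+(x+.5)/4.148-.5,110+(y+.5)/4.148-.5
def p2(x,y): return 340+(x+.5)/5.6-.5,205+(y+.5)/5.6-.5
for n,(x,y),z in [('pinhole',(208,365),.052),('hinge',(155,107),.052),('jartop',(340,390),.06),('tintop',(173,211),.087),('swhole',(388,236),.039),('swear',(490,258),.082),('fixear',(212,468),.082),
  ('b1',(56,112),.014),('b2',(259,69),.014),('b3',(303,284),.014),('b4',(97,328),.014)]:
    print(n,np.round(onz(c,*p1(x,y),z),4))
print('pin',onz(c,*p2(233,117),.082), 'stand', [np.round(onz(c,*p2(*q),.042),4) for q in [(150,38),(288,68),(260,200),(124,180)]])
a=c['pixels']
m=(a.max(2)<45).astype(np.uint8); m[:170]=0;m[260:]=0;m[:,:50]=0;m[:,140:]=0
k=max(cv2.findContours(m,0,2)[0],key=cv2.contourArea); r=cv2.minAreaRect(k); print(r); print('tray',onz(c,*r[0],.014), onz(c,*r[0],0.))
h=onz(c,*p1(155,107),.052)
```

```text
pinhole [0.5721 0.0223 0.052 ]
hinge [0.725  0.0559 0.052 ]
jartop [ 0.5574 -0.0547  0.06  ]
tintop [0.6561 0.0404 0.087 ]
swhole [ 0.6511 -0.0824  0.039 ]
swear [ 0.6313 -0.1393  0.082 ]
fixear [0.5113 0.0166 0.082 ]
b1 [0.7311 0.1211 0.014 ]
b2 [ 0.7589 -0.0031  0.014 ]
b3 [ 0.6256 -0.0315  0.014 ]
b4 [0.5978 0.093  0.014 ]
pin [ 0.50683464 -0.34440407  0.082     ] stand [array([ 0.542 , -0.3213,  0.042 ]), array([ 0.5294, -0.3809,  0.042 ]), array([ 0.4724, -0.3674,  0.042 ]), array([ 0.4806, -0.309 ,  0.042 ])]
((94.50000762939453, 214.5), (51.45688247680664, 53.75846862792969), 80.53767395019531)
tray [0.53110321 0.35010915 0.014     ] [0.53182889 0.35580554 0.        ]
```

```bash
cat >> h.py <<'E'
from scipy.spatial.transform import Rotation as R
def rel(p,yaw):
    """tool-frame shift and turn from the present pose to TCP p with tool-y at world angle yaw (tool down)"""
    o=get_obs(); M=R.from_quat(o['tool_rot']).as_matrix(); d=M.T@(np.array(p)-o['position'])
    cur=np.arctan2(M[1,1],M[0,1]); t=-(yaw-cur); t=(t+np.pi)%(2*np.pi)-np.pi
    print('t',round(o['time'],2),'pos',np.round(o['position'],4),'yaw',round(cur,3),'q6',round(o['q'][5],2),'tilt',np.round(M[:,2],4),'w',round(o['grip_width'],4),'F',np.round(o['ft_force'],1))
    print('rel',np.round(d,4),'turn',round(t,3))
E
python3 - <<'E'
from h import *
rel([.5575,-.055,.33],.64)
E
```

```text
t 0.15 pos [0.2772 0.5599 0.404 ] yaw 1.111 q6 -0.18 tilt [-0.001  -0.0014 -1.    ] w 0.0874 F [ 0.2 -0.  -0.3]
rel [-0.5241 -0.4265  0.0745] turn 0.471
```

servo_tool(
  steps=[0.087,-0.524,-0.4265,0.0745,0.471,0.087,-0.524,-0.4265,0.0745,0.471,0.087,-0.524,-0.4265,0.0745,0.471,0.087,-0.524,-0.4265,0.0745,0.471,0.087,-0.524,-0.4265,0.0745,0.471,0.087,-0.524,-0.4265,0.0745,0.471,0.087,-0.524,-0.4265,0.0745,0.471,0.087,-0.524,-0.4265,0.0745,0.471,0.087,-0.524,-0.4265,0.0745,0.471,0.087,-0.524,-0.4265,0.0745,0.471,0.087,-0.524,-0.4265,0.0745,0.471,0.087,-0.524,-0.4265,0.0745,0.471],
  force=15,
)

```text
time: 1.65
position: [0.5594, -0.0586, 0.3297]
tool_rot: [0.451, 0.892, -0.0, 0.001]
ft_force: [-0.8, 0.4, 0.7]
grip_width: 0.0869
```

Run:
```python
from h import *
rel([.5575,-.055,.209],.64)
c=snap('wrist','w1'); print(np.round(c['T'],3))
for n,p in [('jar',[.5575,-.055,.06]),('hole',[.5729,.0232,.052]),('swhole',[.651,-.0824,.039]),('fear',[.5123,.0195,.082])]: print(n,proj(c,p,True))
```

```text
t 1.65 pos [ 0.5594 -0.0586  0.3297] yaw 0.635 q6 -0.94 tilt [ 0.002  -0.0012 -1.    ] w 0.0869 F [-0.8  0.4  0.7]
rel [0.0042 0.0005 0.1207] turn -0.005
[[ 0.805 -0.567 -0.174  0.512]
 [ 0.593  0.771  0.234  0.005]
 [ 0.002 -0.292  0.957  0.309]
 [ 0.     0.     0.     1.   ]]
jar (np.float64(255.43830186133064), np.float64(190.80032411880893))
hole (np.float64(322.5035067241539), np.float64(129.3184421462068))
swhole (np.float64(311.5914618333233), np.float64(255.74260610567626))
fear (np.float64(266.0147706071436), np.float64(88.48203238239766))
```

View pics/w1.png

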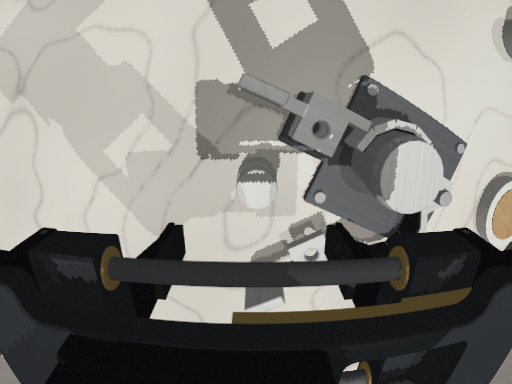

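The wrist view puts the jar's lid at (257,190), where I predicted (255,191), and the upper-eye hole at (322,128), predicted (322,129). The positions agree, so I'm descending.

servo_tool(
  steps=[0.087,0.004,0.0005,0.03,0,0.087,0.004,0.0005,0.06,0,0.087,0.004,0.0005,0.09,0,0.087,0.004,0.0005,0.11,0,0.087,0.004,0.0005,0.12,0,0.087,0.004,0.0005,0.12,0,0.03,0.004,0.0005,0.12,0,0.03,0.004,0.0005,0.12,0,0.03,0.004,0.0005,0.12,0,0.03,0.004,0.0005,0.12,0,0.03,0.004,0.0005,0.12,0,0.03,0.004,0.0005,0.12,0],
  force=15,
)

```text
time: 3.2
position: [0.5557, -0.0512, 0.2103]
tool_rot: [0.449, 0.894, 0.0, 0.0]
ft_force: [0.5, -0.1, 0.6]
grip_width: 0.0379
```

Run:
```python
from h import *
rel([.5575,-.055,.209],.64)
c=snap('scene','s1');cv2.imwrite('pics/s1c.png',cv2.resize(c['pixels'][100:260,180:390],(788,600),interpolation=cv2.INTER_CUBIC))
```

```text
t 3.2 pos [ 0.5557 -0.0512  0.2103] yaw 0.64 q6 -0.93 tilt [ 2.e-04  0.e+00 -1.e+00] w 0.0379 F [ 0.5 -0.1  0.6]
rel [-0.0042 -0.0008  0.0013] turn -0.0
```

View pics/s1c.png

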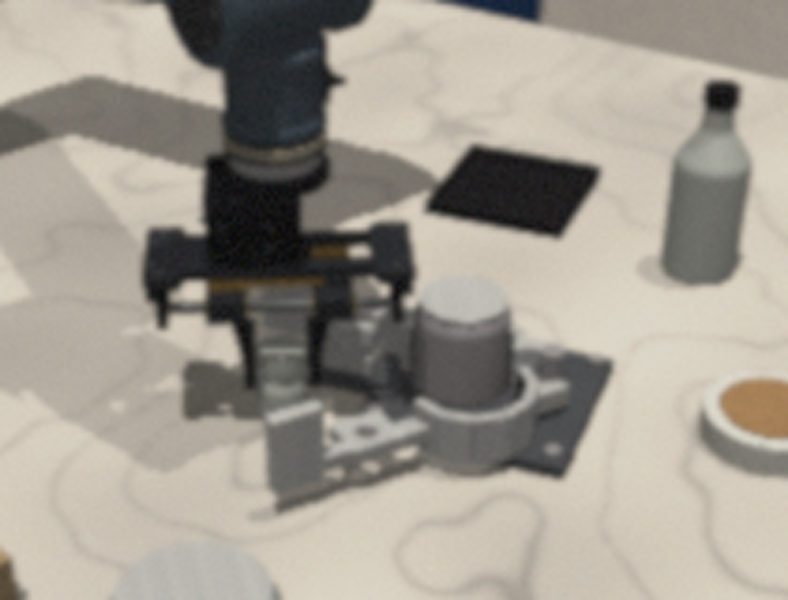

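The jar is gripped, opening 37.9 mm against about 40 nominal. Next is the route to the tray, checked for clearance to the bottle.

Run:
```python
from h import *
c=load('top0'); print('bottle top',onz(c,87,120,.17),'wide',onz(c,376,139,.1))
rel([.5557,-.0512,.33],.64); rel([.532,.353,.33],.64+.64); rel([.532,.353,.216],1.28)
```

```text
bottle top [0.72704641 0.31243493 0.17      ] wide [ 0.70695477 -0.33142523  0.1       ]
t 3.25 pos [ 0.5557 -0.0512  0.2103] yaw 0.64 q6 -0.93 tilt [ 2.e-04  0.e+00 -1.e+00] w 0.0381 F [ 0.6  0.7 -0. ]
rel [-0.      0.     -0.1197] turn -0.0
t 3.25 pos [ 0.5557 -0.0512  0.2103] yaw 0.64 q6 -0.93 tilt [ 2.e-04  0.e+00 -1.e+00] w 0.0381 F [ 0.6  0.7 -0. ]
rel [ 0.3383  0.2223 -0.1197] turn -0.64
t 3.25 pos [ 0.5557 -0.0512  0.2103] yaw 0.64 q6 -0.93 tilt [ 2.e-04  0.e+00 -1.e+00] w 0.0381 F [ 0.6  0.7 -0. ]
rel [ 0.3384  0.2223 -0.0057] turn -0.64
```

servo_tool(
  steps=[0.03,0,0,-0.03,0,0.03,0,0,-0.07,0,0.03,0,0,-0.11,0,0.03,0.035,0.023,-0.12,-0.07,0.03,0.07,0.046,-0.12,-0.14,0.03,0.11,0.072,-0.12,-0.22,0.03,0.15,0.099,-0.12,-0.3,0.03,0.195,0.128,-0.12,-0.38,0.03,0.24,0.158,-0.12,-0.46,0.03,0.28,0.184,-0.12,-0.54,0.03,0.315,0.207,-0.12,-0.62,0.03,0.338,0.222,-0.12,-0.64],
)

```text
time: 4.75
position: [0.5311, 0.3545, 0.3298]
tool_rot: [0.144, 0.99, -0.0, -0.0]
ft_force: [0.9, -0.2, -0.9]
grip_width: 0.0377
```

Run:
```python
from h import *
rel([.532,.353,.216],1.28)
c=snap('top','t1');cv2.imwrite('pics/t1c.png',cv2.resize(c['pixels'][100:260,30:240],(788,600),interpolation=cv2.INTER_CUBIC))
```

```text
t 4.75 pos [0.5311 0.3545 0.3298] yaw 1.283 q6 -0.87 tilt [-8.e-04 -2.e-04 -1.e+00] w 0.0377 F [ 0.9 -0.2 -0.9]
rel [-0.0014 -0.0012  0.1138] turn 0.003
```

View pics/t1c.png

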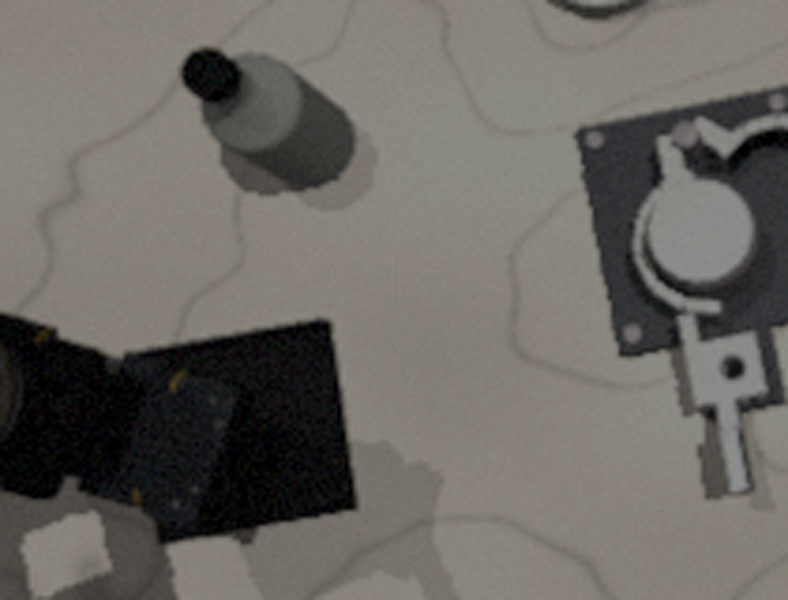

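The hand is over the tray, which spans (120-355, 320-540) in the crop, and the bottle is clear. I'm lowering and releasing.

servo_tool(
  steps=[0.03,-0.001,-0.001,0.04,0,0.03,-0.001,-0.001,0.08,0,0.03,-0.001,-0.001,0.1,0,0.03,-0.001,-0.001,0.11,0,0.03,-0.001,-0.001,0.1138,0,0.03,-0.001,-0.001,0.1138,0,0.06,-0.001,-0.001,0.1138,0,0.07,-0.001,-0.001,0.1138,0,0.07,-0.001,-0.001,0.1138,0,0.07,-0.001,-0.001,0.07,0,0.07,-0.001,-0.001,0.02,0,0.07,-0.001,-0.001,0,0],
)

```text
time: 6.3
position: [0.5332, 0.3517, 0.3338]
tool_rot: [0.145, 0.989, 0.002, 0.003]
ft_force: [0.4, -0.4, -0.9]
grip_width: 0.0697
```

Run:
```python
from h import *
c=snap('wrist','w2')
rel([.532,.353,.33],1.28)
print(proj(c,[.532,.354,.065],True))
s=snap('scene','s2'); cv2.imwrite('pics/s2c.png',cv2.resize(s['pixels'][90:250,210:420],(788,600),interpolation=cv2.INTER_CUBIC))
```

```text
t 6.35 pos [0.5336 0.3519 0.3356] yaw 1.28 q6 -0.87 tilt [ 0.008   0.0035 -1.    ] w 0.0694 F [1.  0.7 1.1]
rel [0.0018 0.0006 0.0056] turn 0.0
(np.float64(256.05100460425706), np.float64(193.04430933428452))
```

View pics/w2.png

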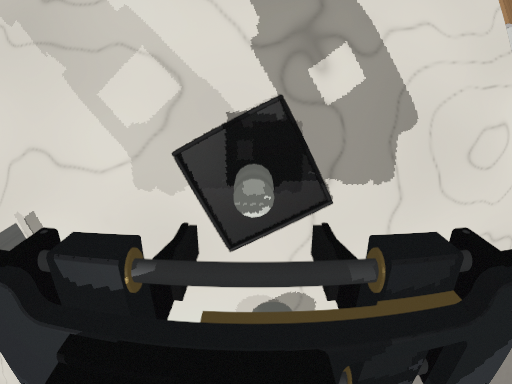

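View pics/s2c.png

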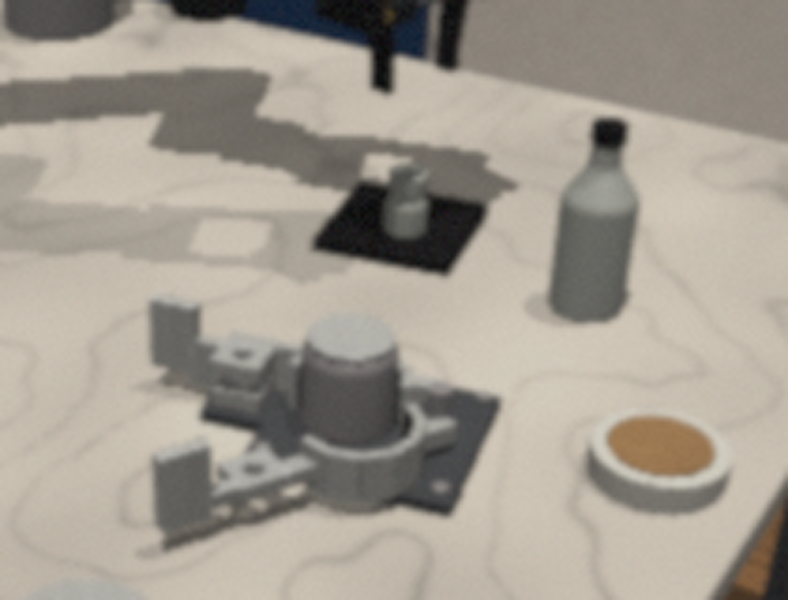

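The jar stands upright on the tray at (405,205) in the scene crop, and the wrist view puts it inside the tray at (254,190). Next I'm placing closed fingers outside the swinging ear.

```bash
cat >> h.py <<'E'
H=np.array([.7245,.0555]); Y0=.211
def tool_at(th,off):
    ps=Y0+th; x=np.array([np.cos(ps),np.sin(ps)]); y=np.array([-x[1],x[0]])
    return H-.215*x-off*y, ps-np.pi/2
E
python3 - <<'E'
from h import *
p,y=tool_at(.87,.052); print(p,y); rel([*p,.32],y)
E
```

```text
[ 0.66924037 -0.15868537] -0.4897963267948966
t 6.4 pos [0.5333 0.3517 0.3336] yaw 1.28 q6 -0.87 tilt [ 0.0063  0.0028 -1.    ] w 0.0698 F [-1.2  0.2 -0.3]
rel [-0.2765 -0.4501  0.013 ] turn 1.77
```

servo_tool(
  steps=[0,-0.0,-0.03,0.01,0.15,0,-0.03,-0.08,0.01,0.32,0,-0.06,-0.13,0.01,0.49,0,-0.1,-0.18,0.01,0.66,0,-0.13,-0.23,0.01,0.83,0,-0.17,-0.285,0.01,1.0,0,-0.2,-0.335,0.01,1.17,0,-0.23,-0.385,0.01,1.34,0,-0.26,-0.43,0.01,1.51,0,-0.2765,-0.45,0.01,1.67,0,-0.2765,-0.45,0.01,1.77,0,-0.2765,-0.45,0.01,1.77],
  force=30,
)

```text
time: 7.9
position: [0.6679, -0.1595, 0.3184]
tool_rot: [0.857, 0.515, -0.001, -0.001]
ft_force: [-0.6, -0.0, 0.5]
grip_width: 0.0005
```

Run:
```python
from h import *
p,y=tool_at(.87,.052); print(p,y); rel([*p,.227],y)
c=snap('wrist','w3');
e,_=tool_at(.87,.009); print('ear',proj(c,[*e,.082],True)); 
s=snap('top','t3'); cv2.imwrite('pics/t3c.png',cv2.resize(s['pixels'][100:260,170:380],(788,600),interpolation=cv2.INTER_CUBIC))
```

```text
[ 0.66924037 -0.15868537] -0.4897963267948966
t 7.9 pos [ 0.6679 -0.1595  0.3184] yaw -0.49 q6 0.09 tilt [-0.0028  0.0013 -1.    ] w 0.0005 F [-0.6 -0.   0.5]
rel [0.0013 0.0011 0.0914] turn 0.0
ear (np.float64(201.3004930703344), np.float64(206.60413587735613))
```

View pics/w3.png

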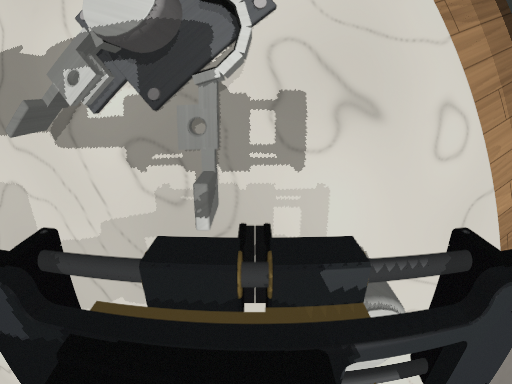

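View pics/t3c.png

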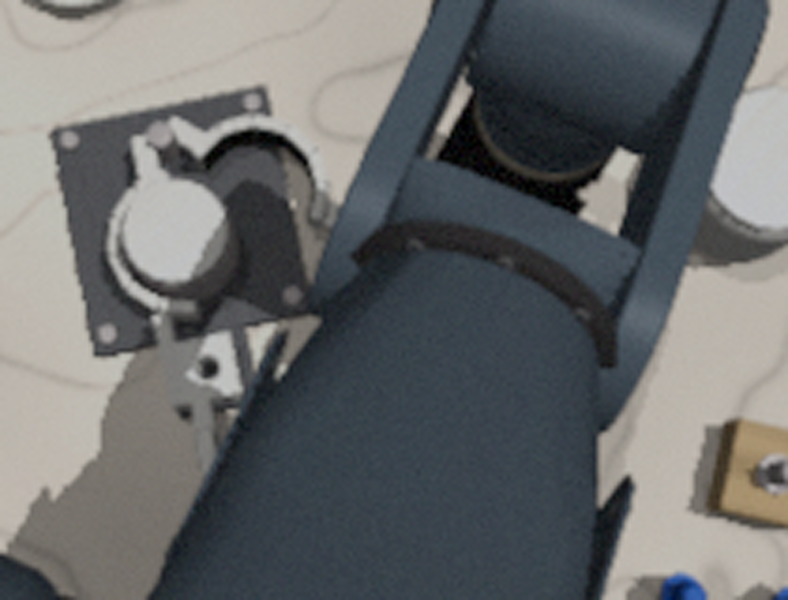

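The wrist view shows the closed fingers at column 255, clear of the swinging ear's tip at (203,222). The ear lies on the tool's -y side, as planned. I'm descending, and working out the arc next.

servo_tool(
  steps=[0,0.001,0.001,0.03,0,0,0.001,0.001,0.06,0,0,0.001,0.001,0.08,0,0,0.001,0.001,0.091,0,0,0.001,0.001,0.091,0],
)

```text
time: 8.62
position: [0.6697, -0.1584, 0.2286]
tool_rot: [0.857, 0.515, -0.0, -0.0]
ft_force: [-0.1, 0.8, -0.4]
grip_width: 0.0008
```

Run:
```python
from h import *
o=get_obs(); M=R.from_quat(o['tool_rot']).as_matrix(); cur=np.arctan2(M[1,1],M[0,1]); print(o['position'],cur,o['ft_force'])
for th,off in [(.87,.04)]+[(t,.031) for t in np.arange(.87,0.03,-.0375)]+[(.045,.031)]:
    p,y=tool_at(th,off); d=M.T@np.array([*(p-o['position'][:2]),0]); print(round(th,3),np.round(d[:2],4),round(cur-y,3))
```

```text
[ 0.66966717 -0.15844759  0.22861864] -0.4894887267730733 [-0.05423743  0.75157289 -0.42156662]
0.87 [-0.0004 -0.0123] 0.0
0.87 [-0.0004 -0.0213] 0.0
0.832 [-0.0014 -0.0293] 0.038
0.795 [-0.0021 -0.0375] 0.075
0.758 [-0.0025 -0.0456] 0.113
0.72 [-0.0026 -0.0537] 0.15
0.683 [-0.0024 -0.0619] 0.188
0.645 [-0.0019 -0.07  ] 0.225
0.608 [-0.0011 -0.0781] 0.263
0.57 [ 0.0001 -0.0862] 0.3
0.533 [ 0.0015 -0.0942] 0.338
0.495 [ 0.0032 -0.1022] 0.375
0.458 [ 0.0052 -0.1101] 0.413
0.42 [ 0.0075 -0.1179] 0.45
0.383 [ 0.0102 -0.1256] 0.488
0.345 [ 0.013  -0.1332] 0.525
0.308 [ 0.0162 -0.1407] 0.563
0.27 [ 0.0197 -0.1481] 0.6
0.233 [ 0.0234 -0.1553] 0.638
0.195 [ 0.0274 -0.1624] 0.675
0.158 [ 0.0317 -0.1693] 0.713
0.12 [ 0.0362 -0.1761] 0.75
0.083 [ 0.041  -0.1827] 0.788
0.045 [ 0.046  -0.1891] 0.825
0.045 [ 0.046  -0.1891] 0.825
```

servo_tool(
  steps=[0,0,-0.012,0,0,0,0,-0.021,0,0,0,-0.001,-0.029,0,0.04,0,-0.002,-0.0375,0,0.075,0,-0.0025,-0.0455,0,0.11,0,-0.0025,-0.0535,0,0.15,0,-0.0025,-0.062,0,0.19,0,-0.002,-0.07,0,0.225,0,-0.001,-0.078,0,0.26,0,0,-0.086,0,0.3,0,0.0015,-0.094,0,0.34,0,0.003,-0.102,0,0.375],
)

```text
time: 10.12
position: [0.5808, -0.1079, 0.2296]
tool_rot: [0.939, 0.345, 0.0, 0.0]
ft_force: [1.3, 0.0, 1.3]
grip_width: 0.0004
```

Run:
```python
from h import *
o=get_obs(); M=R.from_quat(o['tool_rot']).as_matrix(); cur=np.arctan2(M[1,1],M[0,1]); print(o['position'],cur,o['ft_force'])
for th,off in [(t,.031) for t in np.arange(.495,0.03,-.0375)]+[(.045,.031)]:
    p,y=tool_at(th,off); d=M.T@np.array([*(p-o['position'][:2]),0]); print(round(th,3),np.round(d[:2],4),round(cur-y,3))
c=snap('wrist','w4');s=snap('scene','s4'); cv2.imwrite('pics/s4c.png',cv2.resize(s['pixels'][90:250,210:420],(788,600),interpolation=cv2.INTER_CUBIC))
```

```text
[ 0.5808218  -0.10793611  0.22955903] -0.866945802971513 [1.34674375 0.01136196 1.32207139]
0.495 [ 0.0004 -0.0002] -0.002
0.458 [-0.0007 -0.0082] 0.035
0.42 [-0.0014 -0.0163] 0.073
0.383 [-0.0018 -0.0245] 0.11
0.345 [-0.0019 -0.0326] 0.148
0.308 [-0.0017 -0.0408] 0.185
0.27 [-0.0012 -0.0489] 0.223
0.233 [-0.0004 -0.057 ] 0.26
0.195 [ 0.0007 -0.0651] 0.298
0.158 [ 0.0021 -0.0731] 0.335
0.12 [ 0.0038 -0.0811] 0.373
0.083 [ 0.0058 -0.089 ] 0.41
0.045 [ 0.0081 -0.0968] 0.448
0.045 [ 0.0081 -0.0968] 0.448
```

View pics/w4.png

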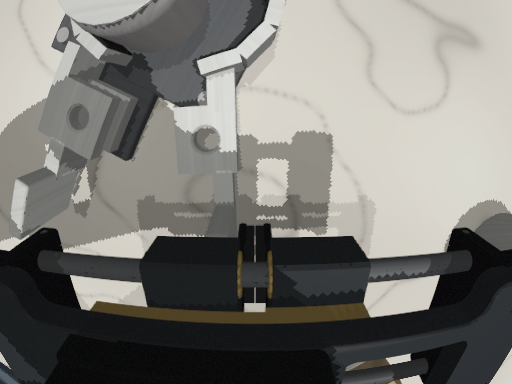

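View pics/s4c.png

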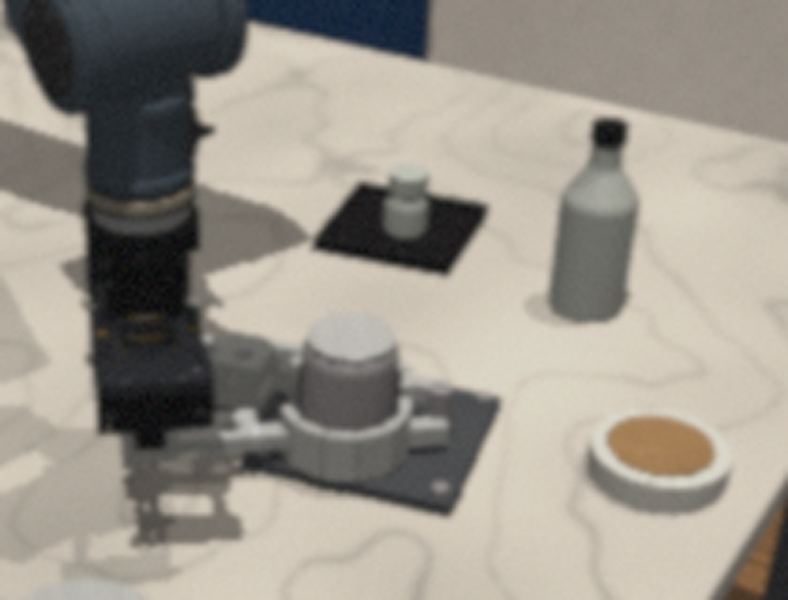

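The half is following: in the wrist view its eye's hole is at (207,139), moving in line with the fingers. I'm carrying on along the arc.

servo_tool(
  steps=[0,-0.001,-0.008,0,0.035,0,-0.0015,-0.0165,0,0.075,0,-0.002,-0.0245,0,0.11,0,-0.002,-0.0325,0,0.15,0,-0.0015,-0.041,0,0.185,0,-0.001,-0.049,0,0.22,0,0,-0.057,0,0.26,0,0.001,-0.065,0,0.3,0,0.002,-0.073,0,0.335,0,0.004,-0.081,0,0.37,0,0.006,-0.089,0,0.41,0,0.008,-0.096,0,0.445],
)

```text
time: 11.72
position: [0.5247, -0.0298, 0.2292]
tool_rot: [0.992, 0.13, -0.0, 0.0]
ft_force: [0.7, -0.3, 0.3]
grip_width: 0.0009
```

Run:
```python
from h import *
p,y=tool_at(0,.031);rel([*p,.2296],y)
c=snap('wrist','w5')
```

```text
t 11.72 pos [ 0.5247 -0.0298  0.2292] yaw -1.311 q6 1.04 tilt [-6.e-04 -4.e-04 -1.e+00] w 0.0009 F [ 0.7 -0.3  0.3]
rel [-0.0013 -0.0106 -0.0004] turn 0.049
```

View pics/w5.png

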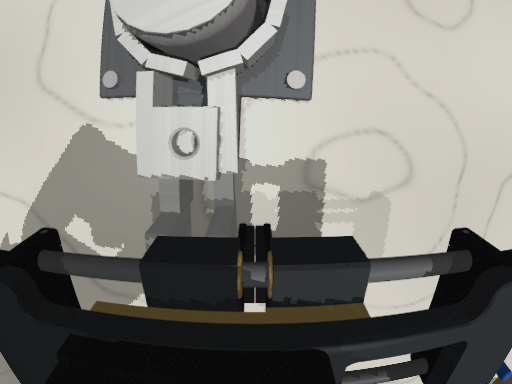

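The half is nearly shut. In the wrist view the swinging arm is beside the eye block at (228,120), and the hole at (185,142) shows light through it. I'll back off, rise, open and squeeze the ears the rest of the way.

Run:
```python
from h import *
p,y=tool_at(0,.0);print(p,y);rel([*p,.29],y);rel([*p,.229],y)
```

```text
[0.51426828 0.01047087] -1.3597963267948965
t 11.78 pos [ 0.5242 -0.029   0.2291] yaw -1.311 q6 1.04 tilt [-1.9e-03  5.0e-04 -1.0e+00] w 0.0002 F [0.7 0.4 0.9]
rel [ 0.0005 -0.0408 -0.0608] turn 0.049
t 11.78 pos [ 0.5242 -0.029   0.2291] yaw -1.311 q6 1.04 tilt [-1.9e-03  5.0e-04 -1.0e+00] w 0.0002 F [0.7 0.4 0.9]
rel [ 0.0006 -0.0407  0.0002] turn 0.049
```

servo_tool(
  steps=[0,0,0.012,0,0,0,0,0.012,-0.02,0,0,0,0.012,-0.06,0,0.08,0,-0.014,-0.062,0.025,0.08,0.0005,-0.041,-0.062,0.049,0.08,0.0005,-0.041,-0.062,0.049,0.08,0.0005,-0.041,-0.062,0.049,0.08,0.0005,-0.041,-0.062,0.049],
  force=20,
)

```text
time: 12.78
position: [0.5154, 0.0089, 0.2911]
tool_rot: [0.994, 0.105, 0.0, 0.0]
ft_force: [1.0, -0.0, 0.3]
grip_width: 0.0424
```

Run:
```python
from h import *
p,y=tool_at(0,.0);rel([*p,.229],y)
c=snap('wrist','w6')
for q in [(0,-.0),(0,.009),(0,-.009)]:
    e,_=tool_at(*q); print(proj(c,[*e,.082],True))
e=H-.155*np.array([np.cos(Y0),np.sin(Y0)]); print('hole',e,proj(c,[*e,.052],True))
```

```text
t 12.78 pos [0.5154 0.0089 0.2911] yaw -1.36 q6 1.16 tilt [ 5.e-04 -3.e-04 -1.e+00] w 0.0424 F [ 1.  -0.   0.3]
rel [-0.0009 -0.0018  0.0621] turn -0.0
(np.float64(251.18043527281705), np.float64(223.62492921801976))
(np.float64(264.2709570961664), np.float64(223.6093317602872))
(np.float64(238.10201114647847), np.float64(223.59886383530255))
hole [0.5729376  0.02303714] (np.float64(251.3462008711536), np.float64(131.44089223503622))
```

View pics/w6.png

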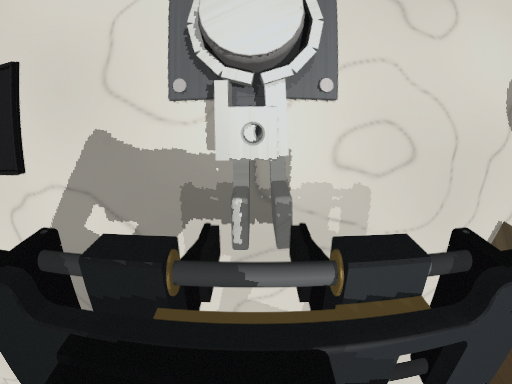

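The clamp is a few mm short of shut. The ears' tops are at (240,222) and (282,222), and the hole is at (253,132) against a predicted (251,131). I'm descending astride both ears and squeezing.

servo_tool(
  steps=[0.08,-0.001,-0.001,0,0,0.08,-0.001,-0.001,0,0,0.08,-0.001,-0.001,0,0,0.08,-0.001,-0.001,0,0,0.08,-0.001,-0.001,0.02,0,0.08,-0.001,-0.001,0.045,0,0.08,-0.001,-0.001,0.062,0,0.08,-0.001,-0.001,0.062,0,0.02,-0.001,-0.001,0.062,0,0.02,-0.001,-0.001,0.062,0,0.02,-0.001,-0.001,0.062,0,0.02,-0.001,-0.001,0.062,0],
  force=20,
)

```text
time: 14.32
position: [0.5138, 0.0106, 0.2297]
tool_rot: [0.994, 0.106, 0.0, 0.0]
ft_force: [-0.6, -2.1, 0.6]
grip_width: 0.0481
```

servo_tool(
  steps=[0.02,0,0,0,0,0.02,0,0,0,0,0.02,0,0,0,0,0.02,0,0,0,0],
)

```text
time: 14.82
position: [0.5138, 0.0102, 0.2293]
tool_rot: [0.994, 0.106, -0.0, 0.0]
ft_force: [-0.9, -5.9, 1.2]
grip_width: 0.03
```

Run:
```python
from h import *
p,y=tool_at(0,.0);rel([*p,.229],y); print(get_obs()['moment'])
c=snap('wrist','w7')
```

```text
t 14.82 pos [0.5138 0.0102 0.2293] yaw -1.359 q6 1.16 tilt [ 1.e-04 -9.e-04 -1.e+00] w 0.03 F [-0.9 -5.9  1.2]
rel [ 0.0006 -0.0002  0.0003] turn 0.001
[-0.88616596  0.34439642 -0.06866903]
```

View pics/w7.png

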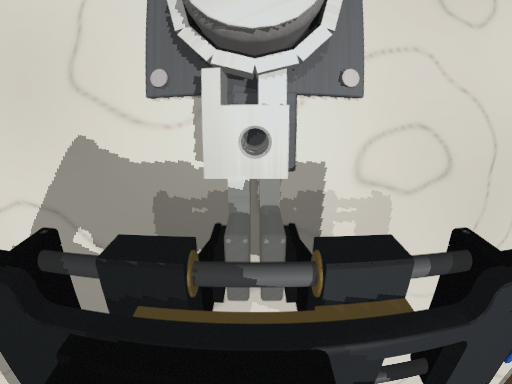

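The opening reads exactly 30.0 mm, so the ears are together and the clamp is shut, with the hole at (257,141) in line. Now I'll measure the hole again and plan the pin.

Run:
```python
from h import *
for f,(u0,v0,u1,v1) in [('w6',(238,120,268,146)),('w7',(236,124,278,160))]:
    c=load(f); g=cv2.cvtColor(c['pixels'],6)[v0:v1,u0:u1]; 
    m=(g<150).astype(np.uint8)
    if f=='w6': print(g[::2,::2])
    n,l,s,ce=cv2.connectedComponentsWithStats(m); print(f,s,ce)
    for i in range(1,n):
        if s[i,4]>60: print(i,s[i],onz(c,u0+s[i,0]+s[i,2]/2-.5,v0+s[i,1]+s[i,3]/2-.5,.052,True))
cv2.imwrite('pics/w7c.png',cv2.resize(load('w7')['pixels'][100:200,190:320],(780,600),interpolation=cv2.INTER_CUBIC))
```

```text
[[217 218 217 216 217 215 214 217 216 217 217 218 218 217 217]
 [217 217 217 217 217 197 157 165 166 182 217 217 217 217 217]
 [217 217 217 200 171 182 195 117 116 112 157 183 217 217 217]
 [216 218 215 176 193 199 199 217 206  87  44 149 192 217 217]
 [216 218 176 189 200 216 218 217 180  40  42  54 144 213 216]
 [216 216 179 188 216 217 217 217 181  40  42  57 131 189 216]
 [216 209 166 212 216 217 217 217 181  41  50  62 119 171 216]
 [216 205 162 210 216 216 216 217 177  51  58  86 114 169 215]
 [216 214 182 106 215 217 216 217 195 108  86 116 134 178 215]
 [215 217 185 139 177 216 216 217 217 116 102  95 161 213 215]
 [215 217 211 181 121 172 216 217 162 117  98 155 177 217 215]
 [214 217 216 196 179 149 104 117  93 128 163 181 217 217 214]
 [214 217 215 214 210 186 173 168 170 168 201 217 217 217 214]]
w6 [[  0   0  30  26 631]
 [  5   3  20  21 148]
 [  5  10   1   1   1]] [[13.63232964 12.31378764]
 [18.26351351 13.31081081]
 [ 5.         10.        ]]
1 [  5   3  20  21 148] [0.57198297 0.02196909 0.052     ]
w7 [[  0   0  42  36 891]
 [  5   3  28  29 621]] [[21.67452301 17.66105499]
 [18.81481481 17.2689211 ]]
1 [  5   3  28  29 621] [0.57217605 0.02215375 0.052     ]
```

View pics/w7c.png

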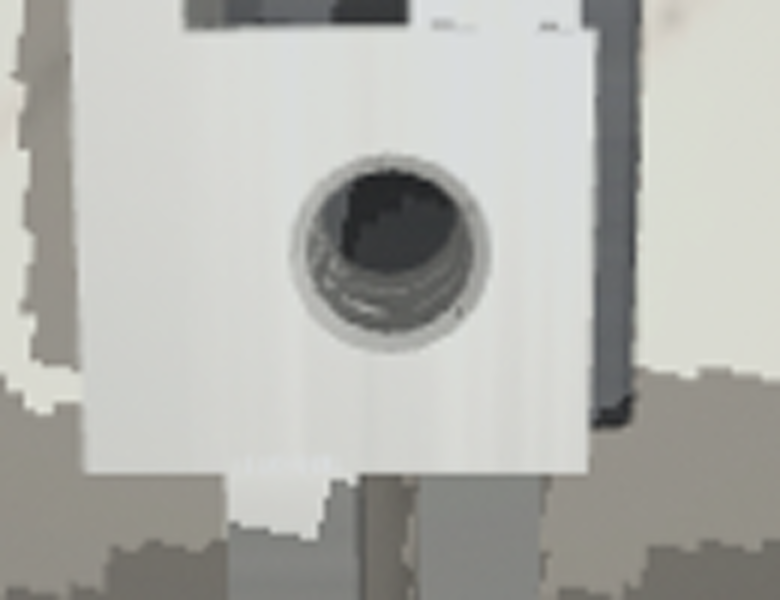

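Both wrist views put the hole at (0.572, 0.0221), and the top view says (0.5721, 0.0223). I'm releasing the ears and going above the pin.

servo_tool(
  steps=[0.045,0,0,0,0,0.045,0,0,0,0,0.045,0,0,-0.02,0,0.045,0,0,-0.07,0,0.045,0,0,-0.1,0,0.045,0,0,-0.1,0],
)

```text
time: 15.62
position: [0.5144, 0.011, 0.3314]
tool_rot: [0.994, 0.106, 0.003, 0.001]
ft_force: [0.2, -0.7, -0.4]
grip_width: 0.0452
```

Run:
```python
from h import *
rel([.5065,-.3445,.33],-1.36)
c=snap('wrist','w8')
```

```text
t 15.62 pos [0.5144 0.011  0.3314] yaw -1.359 q6 1.16 tilt [ 5.7e-03 -7.0e-04 -1.0e+00] w 0.0452 F [ 0.2 -0.7 -0.4]
rel [-0.0826  0.3459  0.0016] turn 0.001
```

View pics/w8.png

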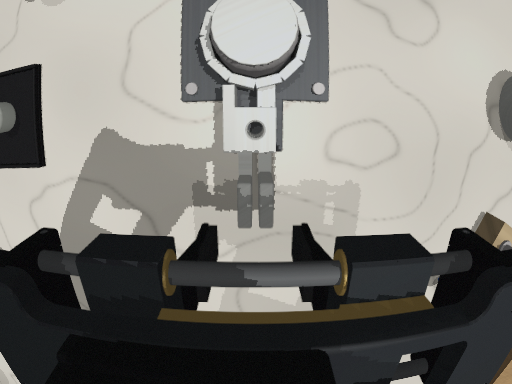

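The clamp stays shut: the ears at (245,195) and (265,195) are parallel and close, and the hole at (256,129) is dark right through. On to the pin.

servo_tool(
  steps=[0.045,-0.01,0.04,0,0,0.045,-0.023,0.095,0,0,0.045,-0.036,0.15,0,0,0.045,-0.048,0.2,0,0,0.045,-0.06,0.25,0,0,0.045,-0.07,0.3,0,0,0.045,-0.0785,0.33,0,0,0.045,-0.0825,0.346,0,0,0.045,-0.0825,0.346,0,0,0.045,-0.0825,0.346,0,0],
)

```text
time: 16.92
position: [0.5057, -0.3433, 0.3286]
tool_rot: [0.994, 0.106, -0.001, -0.001]
ft_force: [0.0, 0.5, -0.1]
grip_width: 0.0448
```

Run:
```python
from h import *
rel([.5065,-.3445,.232],-1.36)
c=snap('wrist','w9'); print(proj(c,[.5065,-.3445,.082],True),proj(c,[.5065,-.3445,.046],True))
cv2.imwrite('pics/w9c.png',cv2.resize(c['pixels'][130:255,180:330],(720,600),interpolation=cv2.INTER_CUBIC))
```

```text
t 16.93 pos [ 0.5057 -0.3433  0.3286] yaw -1.358 q6 0.58 tilt [-0.0015  0.0021 -1.    ] w 0.0448 F [ 0.   0.5 -0.1]
rel [0.0006 0.0015 0.0966] turn 0.002
(np.float64(256.3368248889336), np.float64(203.49595648228015)) (np.float64(256.18834514061854), np.float64(190.63059910123613))
```

View pics/w9.png

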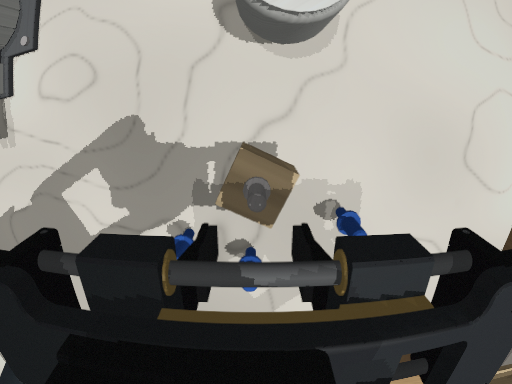

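View pics/w9c.png

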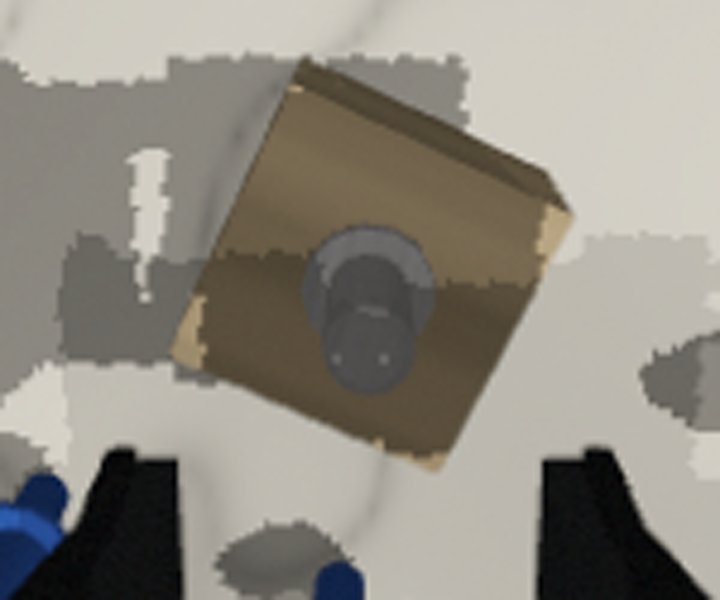

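The close crop shows the grey steel pin in the plywood stand, with its grip top at (256.9,202.9) against a predicted (256.3,203.5). The blue look-alikes at (185,240), (250,262) and (348,220) are clear of the fingers. I'm descending and gripping.

servo_tool(
  steps=[0.045,0.0005,0.0015,0.03,0,0.045,0.0005,0.0015,0.06,0,0.045,0.0005,0.0015,0.08,0,0.045,0.0005,0.0015,0.091,0,0.045,0.0005,0.0015,0.097,0,0.045,0.0005,0.0015,0.097,0,0.005,0.0005,0.0015,0.097,0,0.005,0.0005,0.0015,0.097,0,0.005,0.0005,0.0015,0.097,0,0.005,0.0005,0.0015,0.097,0,0.005,0.0005,0.0015,0.097,0,0.005,0.0005,0.0015,0.097,0],
  force=25,
)

```text
time: 18.48
position: [0.5065, -0.346, 0.2325]
tool_rot: [0.994, 0.106, -0.0, -0.0]
ft_force: [-0.5, 1.6, 3.1]
grip_width: 0.015
```

Run:
```python
from h import *
rel([.5065,-.3445,.232],-1.36)
```

```text
t 18.48 pos [ 0.5065 -0.346   0.2325] yaw -1.359 q6 0.58 tilt [-2.e-04  4.e-04 -1.e+00] w 0.015 F [-0.5  1.6  3.1]
rel [ 0.0003 -0.0015  0.0005] turn 0.001
```

servo_tool(
  steps=[0.005,0,0,-0.01,0,0.005,0,0,-0.03,0,0.005,0,0,-0.06,0,0.005,0,0,-0.09,0,0.005,0,0,-0.105,0,0.005,0,0,-0.105,0,0.005,0,0,-0.105,0],
)

```text
time: 19.35
position: [0.5062, -0.3459, 0.3361]
tool_rot: [0.994, 0.106, -0.001, -0.001]
ft_force: [-0.7, 0.3, -0.5]
grip_width: 0.0155
```

Run:
```python
from h import *
c=load('w9'); print(onz(c,256.9,202.9,.082,True),onz(c,256.9,190,.044,True))
c=snap('wrist','w10')
rel([.572,.022,.3375],-1.36)
cv2.imwrite('pics/w10c.png',cv2.resize(c['pixels'][180:330,180:330],(600,600),interpolation=cv2.INTER_CUBIC))
s=snap('scene','s10');cv2.imwrite('pics/s10c.png',cv2.resize(s['pixels'][130:280,60:260],(800,600),interpolation=cv2.INTER_CUBIC))
```

```text
[ 0.50709116 -0.34483418  0.082     ] [ 0.50665037 -0.3451484   0.044     ]
t 19.4 pos [ 0.5062 -0.3459  0.3358] yaw -1.359 q6 0.58 tilt [-0.002   0.0019 -1.    ] w 0.0154 F [-0.2 -0.1 -0.8]
rel [ 0.1417 -0.3459 -0.0011] turn 0.001
```

View pics/w10c.png

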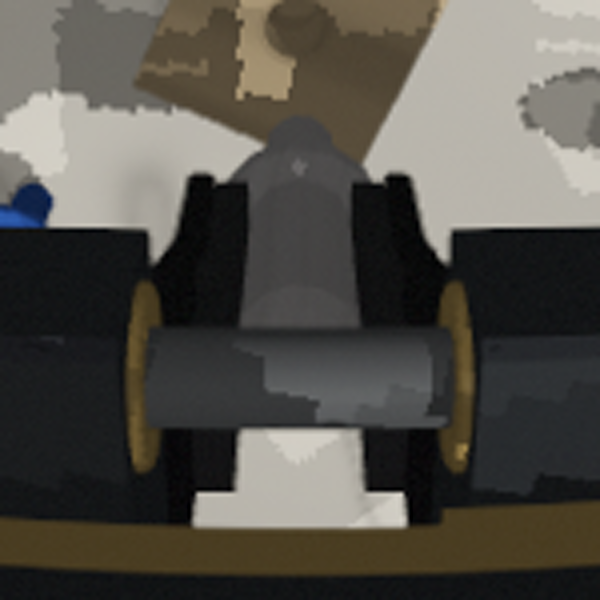

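View pics/s10c.png

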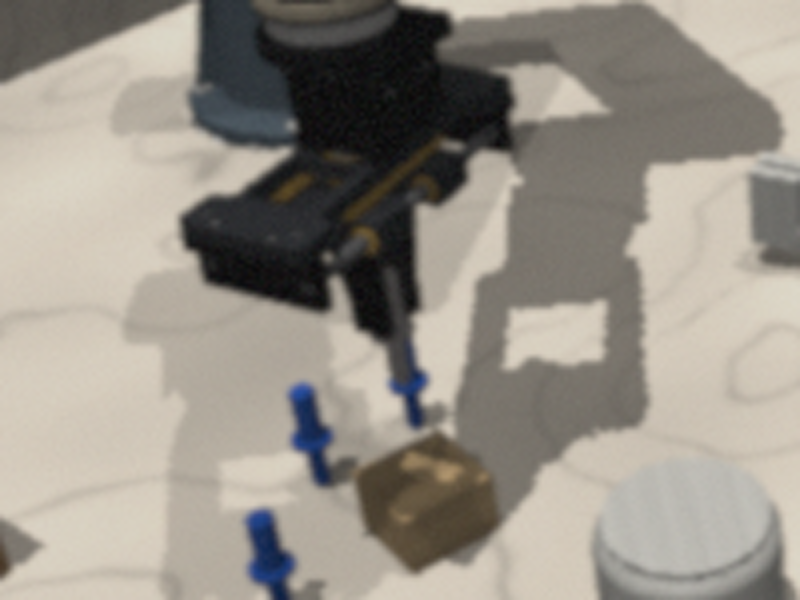

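Run:
```python
from h import *
c=load('w10')
for off in (0,.003):
  b=np.array([.5062,-.3459])+off*np.array([.978,.209])
  for z in (0,.006,.036,.04,.076): print(off,z,[round((v-180)*4) for v in proj(c,[*b,.1093+z],True)])
```

```text
0 0 [298, 131]
0 0.006 [298, 143]
0 0.036 [297, 213]
0 0.04 [297, 224]
0 0.076 [296, 345]
0.003 0 [298, 116]
0.003 0.006 [298, 128]
0.003 0.036 [297, 196]
0.003 0.04 [297, 206]
0.003 0.076 [297, 325]
```

The pin is in hand and upright: in the crop its tip at about (300,131) and flange at about (300,220) match an axis with no offset. I'm moving above the hole.

servo_tool(
  steps=[0.005,0.015,-0.035,0,0,0.005,0.033,-0.08,0,0,0.005,0.053,-0.13,0,0,0.005,0.074,-0.18,0,0,0.005,0.094,-0.23,0,0,0.005,0.113,-0.275,0,0,0.005,0.128,-0.313,0,0,0.005,0.138,-0.337,0,0,0.005,0.1415,-0.346,0,0,0.005,0.1415,-0.346,0,0,0.005,0.1415,-0.346,0,0],
)

```text
time: 20.82
position: [0.5721, 0.0207, 0.337]
tool_rot: [0.994, 0.105, -0.0, 0.0]
ft_force: [0.1, -0.2, -0.9]
grip_width: 0.0152
```

Run:
```python
from h import *
c=snap('wrist','w11')
rel([.5717,.0222,.28],-1.36)
s=snap('scene','s11');cv2.imwrite('pics/s11c.png',cv2.resize(s['pixels'][110:230,210:370],(800,600),interpolation=cv2.INTER_CUBIC))
```

```text
t 20.88 pos [0.5722 0.0206 0.3371] yaw -1.36 q6 1.2 tilt [-3.e-04 -3.e-04 -1.e+00] w 0.0155 F [-0.2  0.5  0.3]
rel [-0.0001 -0.0016  0.0571] turn -0.0
```

View pics/w11.png

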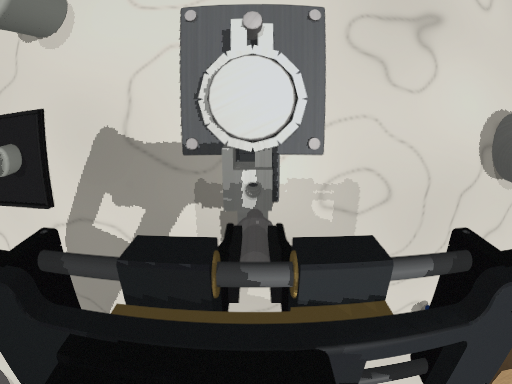

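View pics/s11c.png

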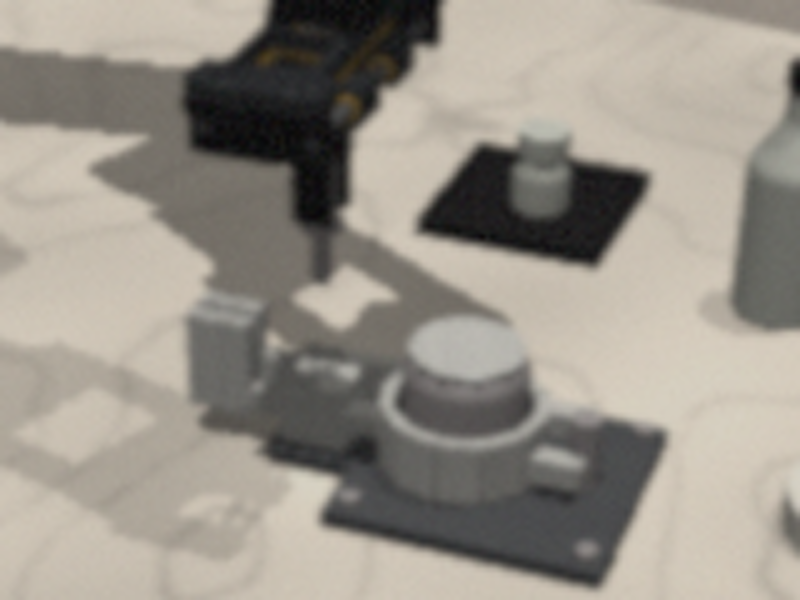

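Run:
```python
from h import *
c=load('w11'); g=c['pixels']
cv2.imwrite('pics/w11c.png',cv2.resize(g[165:265,195:315],(720,600),interpolation=cv2.INTER_CUBIC))
b=np.array([.5722,.0206])
for z in (0,.036,.076): print(z,[ round(x,1) for x in proj(c,[*b,.1105+z],True)])
print(proj(c,[.572,.0222,.052],True), onz(c,252.5,190,.052,True))
```

```text
0 [np.float64(254.1), np.float64(213.1)]
0.036 [np.float64(254.0), np.float64(233.7)]
0.076 [np.float64(253.9), np.float64(266.8)]
(np.float64(252.38085491464807), np.float64(190.3709316969133)) [0.57237426 0.02216628 0.052     ]
```

View pics/w11c.png

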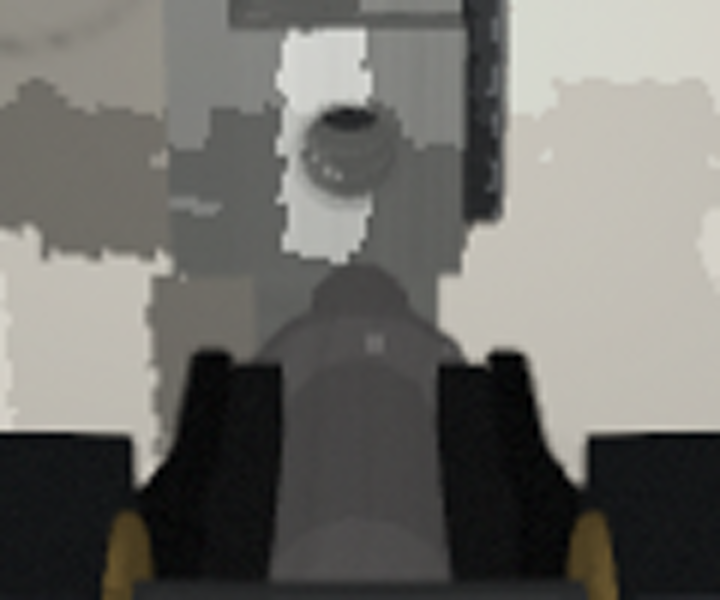

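The pin tip sits at about (255.1,213.3), and the hole at (253.5,190). Both read 1 px right of the model, so the bias cancels and the needed shift is -1.6 mm along tool y.

servo_tool(
  steps=[0.005,0,-0.0016,0.01,0,0.005,0,-0.0016,0.03,0,0.005,0,-0.0016,0.044,0,0.005,0,-0.0016,0.047,0,0.005,0,-0.0016,0.047,0,0.005,0,-0.0016,0.047,0],
)

```text
time: 21.68
position: [0.5722, 0.0233, 0.2908]
tool_rot: [0.994, 0.106, 0.001, 0.0]
ft_force: [0.0, -0.1, -1.8]
grip_width: 0.0151
```

Run:
```python
from h import *
rel([.5719,.0222,.2425],-1.36)
c=snap('wrist','w12')
cv2.imwrite('pics/w12c.png',cv2.resize(c['pixels'][165:265,195:315],(720,600),interpolation=cv2.INTER_CUBIC))
```

```text
t 21.68 pos [0.5722 0.0233 0.2908] yaw -1.359 q6 1.2 tilt [ 1.3e-03 -2.0e-04 -1.0e+00] w 0.0151 F [ 0.  -0.1 -1.8]
rel [-0.0005  0.001   0.0483] turn 0.001
```

View pics/w12c.png

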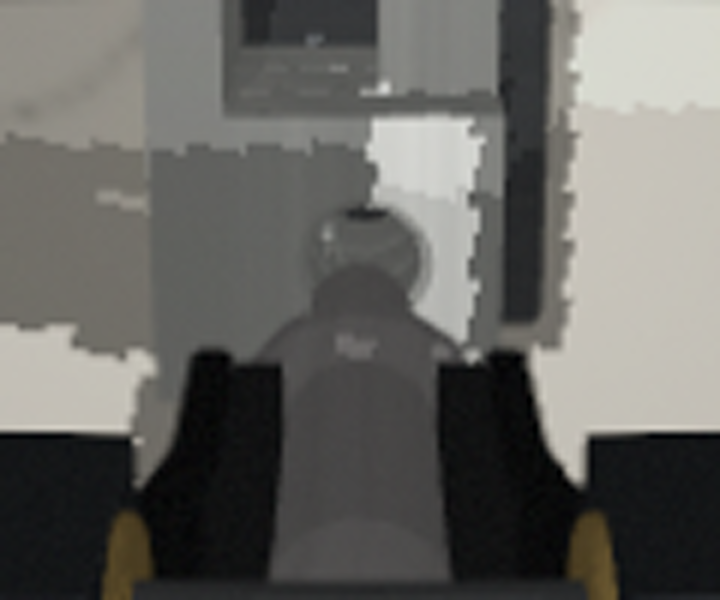

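The tip at column 361 is about 1 px left of the hole's centre at 367 in the crop, so I'm correcting +0.8 mm along tool y and inserting slowly.

servo_tool(
  steps=[0.005,-0.0003,0.0008,0,0,0.005,-0.0003,0.0008,0.006,0,0.005,-0.0003,0.0008,0.011,0,0.005,-0.0003,0.0008,0.015,0,0.005,-0.0003,0.0008,0.018,0,0.005,-0.0003,0.0008,0.02,0,0.005,-0.0003,0.0008,0.02,0],
)

```text
time: 22.6
position: [0.5717, 0.0225, 0.2701]
tool_rot: [0.994, 0.106, -0.0, -0.0]
ft_force: [0.1, 0.2, -1.3]
grip_width: 0.0152
```

Run:
```python
from h import *
rel([.5719,.0222,.2425],-1.36)
c=snap('wrist','w13')
cv2.imwrite('pics/w13c.png',cv2.resize(c['pixels'][165:265,195:315],(720,600),interpolation=cv2.INTER_CUBIC))
```

```text
t 22.6 pos [0.5717 0.0225 0.2701] yaw -1.359 q6 1.2 tilt [-3.e-04  0.e+00 -1.e+00] w 0.0152 F [ 0.1  0.2 -1.3]
rel [0.0001 0.0003 0.0276] turn 0.001
```

View pics/w13c.png

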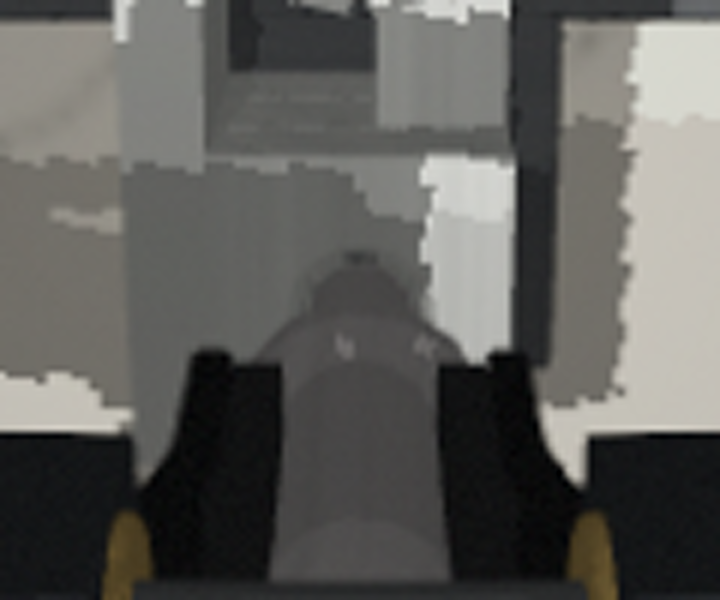

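The tip is about 8 mm into the hole, centred, with no side force. I'm pushing on in steps.

servo_tool(
  steps=[0.005,0,0.0002,0.004,0,0.005,0,0.0002,0.008,0,0.005,0,0.0002,0.012,0,0.005,0,0.0002,0.016,0,0.005,0,0.0002,0.02,0,0.005,0,0.0002,0.023,0,0.005,0,0.0002,0.0255,0,0.005,0,0.0002,0.0255,0],
)

```text
time: 23.65
position: [0.5717, 0.0223, 0.2445]
tool_rot: [0.994, 0.106, -0.0, -0.0]
ft_force: [-0.7, 0.3, -1.5]
grip_width: 0.0152
```

Run:
```python
from h import *
rel([.5719,.0222,.2425],-1.36); print(get_obs()['moment'])
```

```text
t 23.65 pos [0.5717 0.0223 0.2445] yaw -1.359 q6 1.2 tilt [-4.e-04  1.e-04 -1.e+00] w 0.0152 F [-0.7  0.3 -1.5]
rel [0.0002 0.0001 0.002 ] turn 0.001
[-0.09388341  0.1495465   0.02915589]
```

Insertion is free so far, with 2 mm left. I'm pressing the flange gently onto the eye.

servo_tool(
  steps=[0.005,0,0,0.001,0,0.005,0,0,0.002,0,0.005,0,0,0.003,0,0.005,0,0,0.003,0],
)

```text
time: 24.15
position: [0.5718, 0.0223, 0.2425]
tool_rot: [0.994, 0.106, 0.0, 0.0]
ft_force: [-1.2, -0.5, 4.5]
grip_width: 0.015
```

Run:
```python
from h import *
rel([.5719,.0222,.2425],-1.36); print(get_obs()['moment'])
c=snap('wrist','w14')
s=snap('scene','s14');cv2.imwrite('pics/s14c.png',cv2.resize(s['pixels'][110:230,210:370],(800,600),interpolation=cv2.INTER_CUBIC))
```

```text
t 24.15 pos [0.5718 0.0223 0.2425] yaw -1.359 q6 1.2 tilt [ 5.e-04 -1.e-04 -1.e+00] w 0.015 F [-1.2 -0.5  4.5]
rel [ 0.0001  0.0001 -0.    ] turn 0.001
[-0.05719565  0.36566974  0.05644892]
```

View pics/s14c.png

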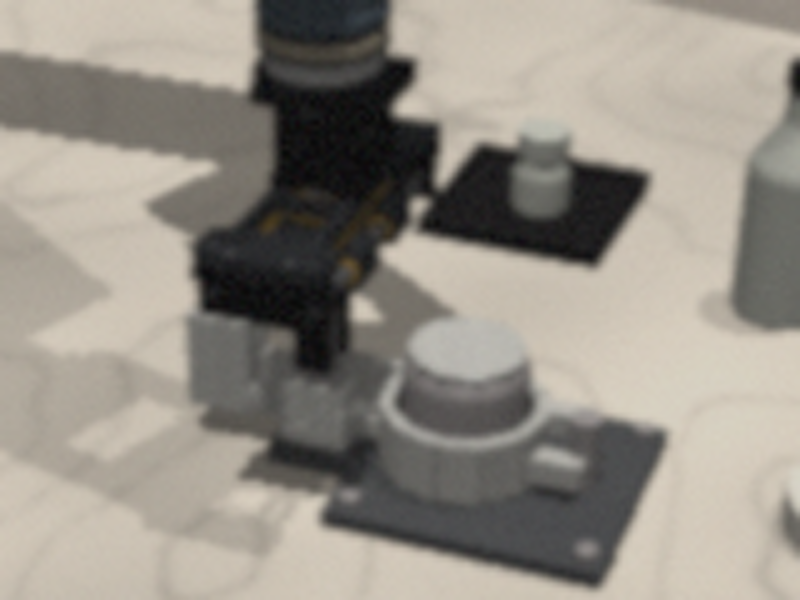

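The TCP is at z 0.2425, exactly the expected seated height (grasp height + 10 mm), with 4.5 N reaction from below. The flange is home, so I'm releasing and rising.

servo_tool(
  steps=[0.05,0,0,0.002,0,0.05,0,0,0.002,0,0.05,0,0,0.002,0,0.05,0,0,-0.01,0,0.06,0,0,-0.04,0,0.06,0,0,-0.07,0,0.07,0,0,-0.09,0,0.07,0,0,-0.09,0],
  force=25,
)

```text
time: 25.25
position: [0.5723, 0.0223, 0.3341]
tool_rot: [0.994, 0.106, 0.002, 0.001]
ft_force: [-0.6, -0.3, -0.4]
grip_width: 0.0679
```

Run:
```python
from h import *
rel([.5138,.0100,.332],-1.36);rel([.5138,.0100,.229],-1.36)
c=snap('wrist','w15'); print('pin top',proj(c,[.572,.0222,.092],True),'flange',proj(c,[.572,.0222,.056],True))
s=snap('scene','s15');cv2.imwrite('pics/s15c.png',cv2.resize(s['pixels'][110:230,210:370],(800,600),interpolation=cv2.INTER_CUBIC))
```

```text
t 25.25 pos [0.5723 0.0223 0.3341] yaw -1.359 q6 1.2 tilt [ 5.e-03 -8.e-04 -1.e+00] w 0.0679 F [-0.6 -0.3 -0.4]
rel [-0.0598 -0.0003  0.0018] turn 0.001
t 25.25 pos [0.5723 0.0223 0.3341] yaw -1.359 q6 1.2 tilt [ 5.e-03 -8.e-04 -1.e+00] w 0.0679 F [-0.6 -0.3 -0.4]
rel [-0.0603 -0.0005  0.1048] turn 0.001
pin top (np.float64(253.3921341213018), np.float64(208.069887200365)) flange (np.float64(253.4482004935644), np.float64(194.6728522173505))
```

View pics/w15.png

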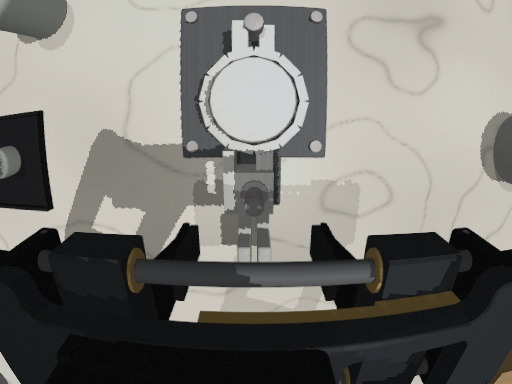

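View pics/s15c.png

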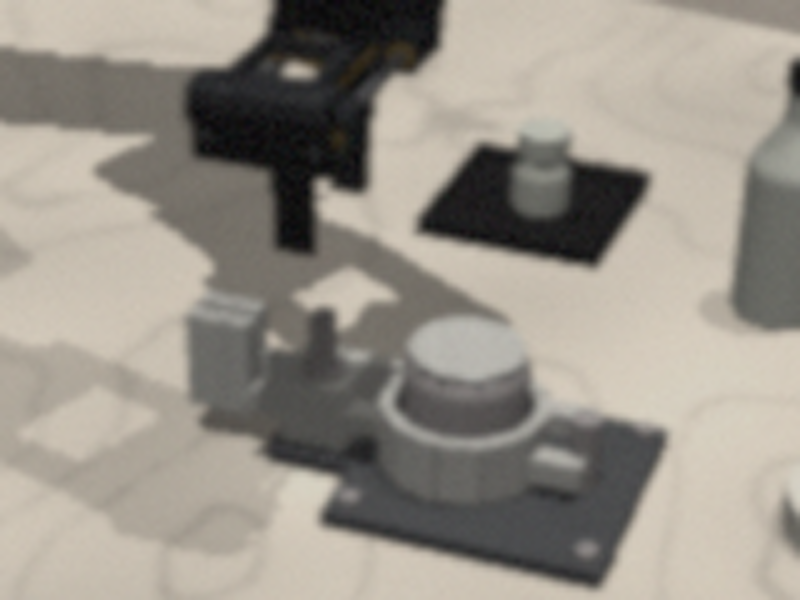

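The pin stands upright and let go, with its grip top at (320,315) in the scene crop and the flange on the eye. The wrist view shows it at (255,205), predicted (253,208). Last move: squeeze the ears.

servo_tool(
  steps=[0.07,-0.02,0.0003,0,0,0.07,-0.045,0.0003,0,0,0.07,-0.06,0.0003,0.0,0,0.07,-0.06,0.0003,0.02,0,0.07,-0.06,0.0003,0.055,0,0.07,-0.06,0.0003,0.085,0,0.07,-0.06,0.0003,0.1,0,0.07,-0.06,0.0003,0.103,0,0.02,-0.06,0.0003,0.103,0,0.02,-0.06,0.0003,0.103,0,0.02,-0.06,0.0003,0.103,0,0.02,-0.06,0.0003,0.103,0],
  force=25,
)

```text
time: 26.85
position: [0.5133, 0.0094, 0.2293]
tool_rot: [0.994, 0.106, 0.0, 0.0]
ft_force: [0.1, 0.1, 0.1]
grip_width: 0.0381
```

servo_tool(
  steps=[0.02,0,0,0,0,0.02,0,0,0,0,0.02,0,0,0,0,0.02,0,0,0,0],
)

```text
time: 27.35
position: [0.5132, 0.0097, 0.229]
tool_rot: [0.994, 0.105, 0.0, -0.0]
ft_force: [0.1, 4.2, 4.8]
grip_width: 0.0296
```

Run:
```python
from h import *
rel([.5138,.0100,.229],-1.36); print(get_obs()['moment'])
c=snap('wrist','w16')
s=snap('scene','s16');cv2.imwrite('pics/s16c.png',cv2.resize(s['pixels'][110:230,210:370],(800,600),interpolation=cv2.INTER_CUBIC))
```

```text
t 27.35 pos [0.5132 0.0097 0.229 ] yaw -1.359 q6 1.16 tilt [ 2.e-04  5.e-04 -1.e+00] w 0.0296 F [0.1 4.2 4.8]
rel [ 0.0007 -0.0002  0.    ] turn 0.001
[0.78100288 0.18234426 0.00761783]
```

View pics/w16.png

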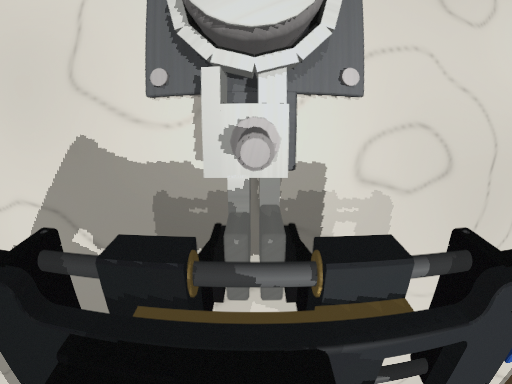

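View pics/s16c.png

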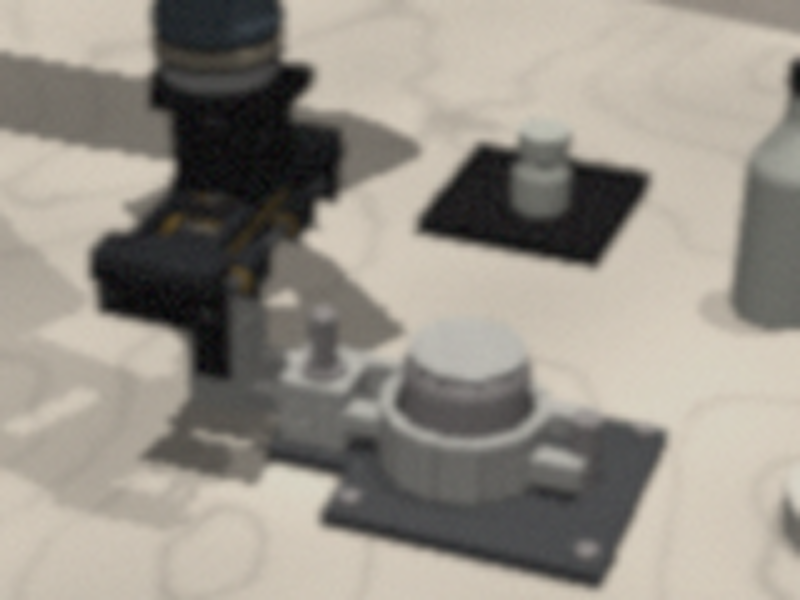

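servo_tool(
  steps=[0.02,0,-0.0004,0,0,0.02,0,-0.0004,0,0,0.02,0,-0.0004,0,0,0.02,0,-0.0004,0,0,0.02,0,-0.0004,0,0,0.02,0,-0.0004,0,0],
  force=35,
)

```text
time: 28.2
position: [0.5131, 0.0098, 0.229]
tool_rot: [0.994, 0.106, 0.0, -0.0]
ft_force: [-0.6, 2.4, 4.8]
grip_width: 0.0297
```

Run:
```python
from h import *
o=get_obs(); print(o['time'],o['position'],o['ft_force'],o['grip_width'])
if abs(o['grip_width']-.03)<.001 and np.abs(o['ft_force']).max()<12: hand_in(); print('handed in')
```

```text
28.2 [0.51313325 0.00982987 0.22901289] [-0.56817721  2.35466836  4.83212381] 0.029688770868341232
the job is handed in; nothing more can be done
handed in
```

I finished the whole sequence and handed the job in at 28.2 s of the 72 s allowed. The interface gives no verdict, so I don't know how it was judged.

- **Jar:** it stands upright in the tray, let go. The last scene picture still shows it there.
- **Clamp:** I pushed the swinging half round with closed fingers, then squeezed the ears until they were 30.0 mm over the outer faces, which is fully shut. The paint tin still stands upright in the ring.
- **Pin:** I took the steel one, not a blue look-alike. It went in with little resistance and stopped at the expected seated height, with about 4.5 N pushing back. Pictures after release show it upright with the flange on the upper eye.
- **Final hold:** the fingers squeeze both ears at a 35 N grip setting, with 29.7 mm opening and about 2 N net sideways force. I could not measure the force on each ear separately, and a steady 4.8 N upward force on the tool is unexplained.
- **Bystanders:** nothing came near the bottle or the wide tin. I did not re-measure their positions at the end.

Small disagreements: camera and arm readings differed by about 1 mm sideways, so I corrected the pin by 0.8 mm before inserting it. After the jar grasp, the arm was also about 4 mm off centre, with no effect on the placing.

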